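# Put the double lid on the can bin and lift off the outer cover

### The job

Take the double lid by its red post and lower both lids together onto the red can bin, not letting go until it is fully seated on the rim. Then let go, grip the black collar and lift the grey outer cover off alone, leaving the red inner lid seated; finish still holding the cover, level and still, straight above the bin and completely clear of the post, so both can dry. Leave the cup, can, bottle and clip where they are.

Things in the scene. Friction and masses are not known exactly. Their poses are not given: they have to be found in the camera images.
- inner_lid: Red round plastic inner lid, loose, 0.16 kg. Origin: centre of its underside; z up. Plug of radius 52 mm (foot chamfered to 46) from z 0 to 12 mm; flange of radius 64 mm from z 12 to 18; upright post in the middle. Starts flat on the tray under the grey cover. Seated, its flange rests on the bin's rim, the plug in the mouth: origin 98 mm above the bin's origin.
- post_top (a point): Centre of the top of the inner lid's red post, 89 mm above the lid's origin. The post is plain, round, 16 mm in diameter; its upper 28 mm stand out of the black collar. Lifting the post carries both lids.
- outer_cover: Grey round plastic outer cover, loose, 0.14 kg. Origin: centre of its lower edge's plane; z up. Skirt of outer radius 72, inner radius 68 mm from z 0 to 10 mm; flat top from z 10 to 15; black collar above. Nested, it rests by its own weight (no latch) on the inner lid's flange, origin 8 mm above the inner lid's origin, the red post passing up through it.
- collar_top (a point): Centre of the top of the cover's black round collar, 53 mm above the cover's origin. Collar: outer diameter 44 mm, 38 mm high, standing on the flat top; a hole 28 mm wide runs through collar and top. Lifting the collar takes the cover alone.
- red_bin: Red round plastic bin for cans, fixed to the tray, open at the top, 110 mm high; outer radius 54 mm at the foot, 62 at the rim, wall 5 mm (mouth radius 57). Origin: centre of its underside, 10 mm above the work surface; z up. The red bin, green bin and double lid may each stand left, right or in the middle.
- green_bin: Green round plastic bin for glass, same shape and size as the red one, fixed to the tray; not to be used. Origin: centre of its underside.
- pet_cup: Clear plastic cup, 74 mm across the rim, 90 mm high, loose bystander. Origin: centre of its underside, z axis up.
- steel_can: Steel can, 60 mm in diameter, 95 mm high, loose bystander. Origin: centre of its underside, z axis up.
- brown_bottle: Small brown bottle, 48 mm in diameter, 120 mm high, loose bystander. Origin: centre of its underside, z axis up.
- spring_clip: Blue plastic spring clip lying flat, about 75 by 35 by 12 mm, loose bystander. Origin: centre of its underside.
There are look-alikes about, which are no part of the job. There is more than one size of the outer_cover; the one meant has the size given above.

How it is judged (in metres and radians):
On the way, in this order (a step that is already met when the one before it is completed fails the run):
1. the nested lids are lifted together by the red post, at least 40 mm off the tray (height (world z) of inner_lid above 0.05 m and contact force between the fingers and inner_lid above 0.5 N and z of outer_cover in the frame of inner_lid below 0.013 m and distance between outer_cover and inner_lid below 0.016 m), for 0.2 s.
2. the nested lids are down on the red bin's rim with the post still held (horizontal distance between inner_lid and red_bin below 0.009 m and z of inner_lid in the frame of red_bin between 0.09 and 0.104 m and angle between inner_lid's own z axis and vertical below 0.1 rad and z of outer_cover in the frame of inner_lid below 0.013 m and distance between outer_cover and inner_lid below 0.016 m and contact force between the fingers and inner_lid above 0.5 N), for 0.1 s.
3. the post is let go, both lids staying nested and seated on the red bin (horizontal distance between inner_lid and red_bin below 0.009 m and z of inner_lid in the frame of red_bin between 0.09 and 0.102 m and angle between inner_lid's own z axis and vertical below 0.06 rad and z of outer_cover in the frame of inner_lid below 0.013 m and distance between outer_cover and inner_lid below 0.016 m and contact force between the fingers and inner_lid below 0.1 N), for 0.2 s.
At the end, for the whole second after the job is handed in: Inner lid at rest, untouched, seated on the red bin (within 9 mm of centre, 4 mm in height, 0.06 rad level). Cover held still by the fingers, 91 mm or more above the inner lid's origin, within 50 mm of the bin's axis, level within 0.25 rad, touching neither lid nor bin (horizontal distance between inner_lid and red_bin below 0.009 m and z of inner_lid in the frame of red_bin between 0.09 and 0.102 m and angle between inner_lid's own z axis and vertical below 0.06 rad and contact force between the fingers and inner_lid below 0.1 N and linear speed of inner_lid below 0.02 m/s and contact force between the fingers and outer_cover above 1 N and z of outer_cover in the frame of inner_lid above 0.091 m and horizontal distance between outer_cover and red_bin below 0.05 m and angle between outer_cover's own z axis and vertical below 0.25 rad and linear speed of outer_cover below 0.03 m/s and contact force between outer_cover and inner_lid below 0.05 N and contact force between outer_cover and red_bin below 0.05 N); the arm keeps its last pose, push and grip.
It fails at once if the two lids come apart while the inner lid is not seated on the red bin (z of outer_cover in the frame of inner_lid above 0.018 m and not (horizontal distance between inner_lid and red_bin below 0.01 m and z of inner_lid in the frame of red_bin between 0.088 and 0.105 m and angle between inner_lid's own z axis and vertical below 0.09 rad)).
It fails at once if the clear cup is shifted by more than 30 mm or knocked over (distance of pet_cup from where it was at the start of the episode above 0.03 m or angle between pet_cup's own z axis and vertical above 0.5 rad).
It fails at once if the steel can is shifted by more than 30 mm or knocked over (distance of steel_can from where it was at the start of the episode above 0.03 m or angle between steel_can's own z axis and vertical above 0.5 rad).
It fails at once if the brown bottle is shifted by more than 30 mm or knocked over (distance of brown_bottle from where it was at the start of the episode above 0.03 m or angle between brown_bottle's own z axis and vertical above 0.5 rad).
It fails at once if the spring clip is shifted by more than 30 mm (distance of spring_clip from where it was at the start of the episode above 0.03 m).
It also fails if it takes over 51 s, if anything falls off the work surface, if the arm or the gripper's body presses on something with over 40 N, if the wrist force passes 120 N, or if a joint passes its speed limit or range.

### The arm

A 6-joint arm with a two-finger parallel gripper is mounted at the origin on the work surface. World frame = base frame: x ahead of the robot, y to its left, z up, the work surface at z = 0. Lengths are in m, angles in degrees, forces in N, time in s.
With the tool pointing down it reaches from about 0.35 to 0.875 m from the base axis. Payload 4.2 kg.
Tool frame: the origin (TCP) lies between the finger pads; the fingertips stand bot.tcp_to_tips ahead of it and the grasp point (between the pads) lies 8 mm behind it (bot.tcp_to_tips is the distance from the TCP to the fingertips, in m); y points along the fingers, z is the direction in which the jaws open and shut, and the axes are right-handed (so a half turn about y gives the same grasp; the last joint's range is limited). The gripper opens to 87 mm and grips with 3 to 60 N. Pads are 19 mm wide; open, the fingers measure 117 mm over their backs; the gripper's body (75 mm by 190 mm) begins 51 mm behind the grasp point.
Start: joints at [-51.532, 22.042, 0.453, 0, -68.411, -14.817], TCP at [0.251, -0.572, 0.234] pointing down, gripper open.
Joint ranges: [-179.83, 179.83], [-69.29, 118.12], [-61.27, 80.66], [-181.25, 117.63], [-171.15, -9.14], [-177.46, 177.46]. Speed limits (degrees/s): [159.86, 159.86, 180, 180, 180, 180].

### API

Orientations are given as a 3x3 rotation matrix whose columns are the frame's x, y, z axes.
In Python, from bench import sensors, viewer, order, bot gives the robot as it stands.
- The arm moves only by the shell command python3 -m handwheel 'ROWS' [OPENING] [FORCE]. ROWS is JSON, a list of rows, each a list of 6 numbers: the shift along the tool's x, y, z scaled (see below), then the turn, a rotation vector about the tool's x, y, z scaled (see below). In form: [[dx, dy, dz, wx, wy, wz], ...]. A call has 1 to 20 rows; each row is the pose to reach, as a shift and turn from the pose commanded when the call began, along the tool's axes at that moment, turning the shorter way round; what a row does not reach only later rows make up. The controller multiplies each number of a shift by 0.3 m and each number of a turn by 180 degrees. A row lasts 1/8 s, in which the tool goes at most 62.5 mm and 10.7 degrees, less where a joint would pass 70% of its speed; a pose out of reach is approached as far as the arm can. A call with a number of a shift or a turn outside -1 to 1 is refused whole. A call with a gripper value outside its range is refused whole. OPENING is the closure, from 0 (fully open) to 1 (shut), set as the call begins (- or left out, the last holds). The fingers move at their own pace and stop on an object; FORCE is the grip in N (left out, the last holds). Time passes only in rows, so rows that repeat a pose let the fingers close. It gives the time, the measured TCP pose, the force and the opening at its end, in the units of the state.
- sensors.state(): the state, without advancing time (a new reading comes with each control period).
- viewer.grab_frame(name): name is "scene" or "top" or "wrist"; returns a dict with "image" (384x512x3 uint8, red, green, blue), "intrinsics" (3x3 intrinsics, pixels), "rvec" (rotation vector, rad) and "tvec" (3), from world to camera coordinates, as OpenCV has them. Camera axes: x right, y down, z forward; pixel columns grow to the right and rows downward; lengths in m; the calibration is good to about 2 mm. A picture is of the moment at which its call begins. There is no depth.
- order.close_job(): hands the job in, once; it reports no verdict.
The state is a dict: "time_s": time; "joints": joint angles; "joint_vel": joint speeds; "tau": joint torques, N m; "tcp_pos": TCP position; "tool_rot": TCP orientation; "wrist_force": force on the tool from outside, world axes, zero at the start; "torque": the same for the moment, N m; "grip_width": finger opening in m.
Only numpy, scipy, OpenCV 4.12 (cv2) and the standard library are available. Lean on these libraries where they do the work, as an engineer would, in place of code of your own. Each camera call takes 0.05 s, during which the arm holds its last target. There are 200 camera calls.

## Working session

There is one attempt and no reset: what is moved stays moved. The work goes in short steps, Python scripts to look and compute and a shell command to move; the robot and the scene stay as the last step left them, time stands still between calls to the robot, and variables do not carry over. Pictures are saved under pics/ and viewed, about 8 in all and at most 12, crops included, and the job is handed in when it is done.

```bash
mkdir -p pics; ls; cat > h.py <<'E'
import numpy as np, cv2
from bench import sensors, viewer, order, bot
def grab(n):
    f=viewer.grab_frame(n); f['R']=cv2.Rodrigues(np.array(f['rvec'],float))[0]; f['t']=np.array(f['tvec'],float).ravel(); f['K']=np.array(f['intrinsics'],float); return f
def ray(f,u,v):
    d=f['R'].T@np.linalg.inv(f['K'])@[u,v,1.]; return -f['R'].T@f['t'], d
def onz(f,u,v,z):
    c,d=ray(f,u,v); return c+d*(z-c[2])/d[2]
def proj(f,p):
    q=f['K']@(f['R']@np.array(p,float)+f['t']); return q[:2]/q[2]
def save(f,n,crop=None,s=1):
    im=f['image'][:,:,::-1]
    if crop: im=im[crop[1]:crop[3],crop[0]:crop[2]]
    cv2.imwrite('pics/'+n,cv2.resize(im,None,fx=s,fy=s,interpolation=cv2.INTER_CUBIC))
E
python3 - <<'E'
from h import *
import pickle
fs={n:grab(n) for n in('scene','top','wrist')}
pickle.dump(fs,open('f0.pkl','wb'))
ims=[fs[n]['image'][:,:,::-1] for n in('top','scene')]
cv2.imwrite('pics/top0.png',cv2.resize(ims[0],None,fx=1.5,fy=1.5)); cv2.imwrite('pics/scene0.png',cv2.resize(ims[1],None,fx=1.5,fy=1.5))
for n in fs: print(n,-fs[n]['R'].T@fs[n]['t'],fs[n]['K'][0,0])
s=sensors.state(); print(s, bot.tcp_to_tips)
E
```

```text
pics
scene [1.43576694 0.43989921 1.02379216] 445.6450689122851
top [ 0.23503955 -0.10405334  1.53113616] 493.87415942055367
wrist [ 0.18408154 -0.6014774   0.3826933 ] 313.47677471847106
{'time_s': 0.15, 'joints': array([-5.15319368e+01,  2.20795625e+01,  3.97863189e-01, -2.05930025e-02,
       -6.84094265e+01, -1.48179384e+01]), 'joint_vel': array([-0.12769325, -0.20239128,  0.18827878,  0.11981302,  0.04312291,
        0.02513453]), 'tau': array([-6.33282389e-05, -3.91052413e+01,  1.87587780e+01,  4.22234952e+00,
        1.23954884e-02, -1.38424894e-04]), 'tcp_pos': array([ 0.25057769, -0.5721021 ,  0.23272282]), 'tool_rot': array([[ 9.16065259e-01, -7.27705594e-04, -4.01028567e-01],
       [ 4.01029219e-01,  1.45312697e-03,  9.16064110e-01],
       [-8.38795507e-05, -9.99998679e-01,  1.62299034e-03]]), 'wrist_force': array([-0.25631465, -0.16149366, -0.42859396]), 'torque': array([-0.03835664, -0.03317192,  0.0497284 ]), 'grip_width': 0.0871298044936304} 0.011
```

View pics/top0.png

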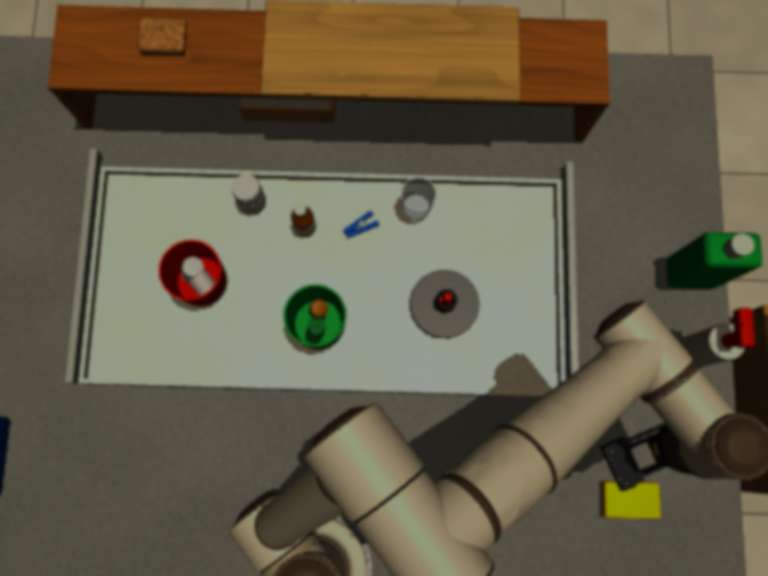

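View pics/scene0.png

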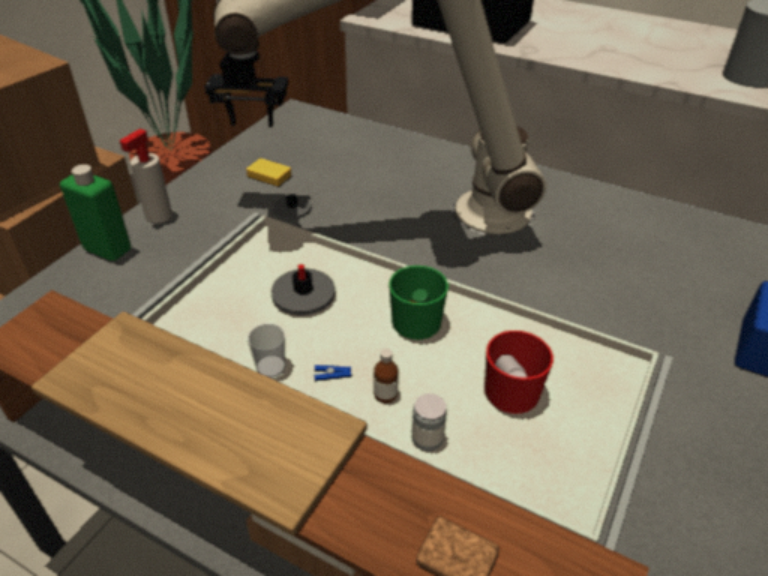

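Top view: the double lid is the grey disc at (297,201) in original pixels, with a red post. The green bin is at (210,211) and the red bin at (128,182). Possible mix-ups are the small black/grey cover at scene (197,137), which is off the tray with no red post, the red spray head and the green bin. I choose the disc on the tray with the red post, and next measure it and check its size.

```bash
python3 - <<'E'
from h import *
import pickle
fs=pickle.load(open('f0.pkl','rb')); 
def circ(P):
    A=np.c_[2*P[:,:2],np.ones(len(P))]; s=np.linalg.lstsq(A,(P[:,:2]**2).sum(1),rcond=None)[0]; return s[0],s[1],np.sqrt(s[2]+s[0]**2+s[1]**2)
for n,win in(('top',dict(lid=(268,176,326,230),red=(102,155,155,210))),('scene',dict(lid=(178,172,228,212),red=(318,215,372,278)))):
    f=fs[n]; hsv=cv2.cvtColor(f['image'],cv2.COLOR_RGB2HSV).astype(int)
    redm=(((hsv[...,0]<8)|(hsv[...,0]>172))&(hsv[...,1]>150)&(hsv[...,2]>60))
    im=f['image'].astype(int); dark=(im.max(2)<150)
    for k,(x0,y0,x1,y1) in win.items():
        m=np.zeros(redm.shape,np.uint8); src=redm if k=='red' else dark
        m[y0:y1,x0:x1]=src[y0:y1,x0:x1]
        cs=cv2.findContours(m,cv2.RETR_EXTERNAL,cv2.CHAIN_APPROX_NONE)[0]; c=max(cs,key=cv2.contourArea)
        h=cv2.convexHull(c)[:,0]; z=.12 if k=='red' else .033
        e=cv2.fitEllipse(c); 
        P=np.array([onz(f,u,v,z) for u,v in c[:,0]])
        print(n,k,'ell',e,'circ@z',circ(P))
        if k=='lid':
            r=redm[y0:y1,x0:x1]; ys,xs=np.nonzero(r); print(' post px',xs.mean()+x0,ys.mean()+y0,len(xs),xs.min()+x0,xs.max()+x0,ys.min()+y0,ys.max()+y0)
            # post: ray near .09
            print(' post@.09',onz(f,xs.mean()+x0,ys.mean()+y0,.09))
t,s=fs['top'],fs['scene']
a=cv2.resize(t['image'][160:245,250:345],(380,340),interpolation=3);b=cv2.resize(s['image'][120:225,150:255],(400,400),interpolation=3)
o=np.zeros((400,780,3),np.uint8);o[:340,:380]=a;o[:,380:]=b;cv2.imwrite('pics/c1.png',o[:,:,::-1])
E
```

```text
top lid ell ((295.6194763183594, 202.5124969482422), (47.66596603393555, 48.91219711303711), 77.12808990478516) circ@z (np.float64(0.531785988283856), np.float64(-0.24266538144646344), np.float64(0.0753634903986843))
 post px 297.3658536585366 197.78048780487805 41 293 301 195 200
 post@.09 [ 0.53431621 -0.24243685  0.09      ]
top red ell ((126.54693603515625, 180.08677673339844), (40.011474609375, 40.97343063354492), 72.16490173339844) circ@z (np.float64(0.5674372825120966), np.float64(0.2619663468322392), np.float64(0.06014473575609507))
scene lid ell ((202.0139617919922, 195.06195068359375), (32.34178161621094, 42.8390998840332), 87.33788299560547) circ@z (np.float64(0.5442456765238652), np.float64(-0.2363858768031527), np.float64(0.07666320250801888))
 post px 200.45714285714286 181.1142857142857 35 199 202 177 185
 post@.09 [ 0.54385679 -0.2381036   0.09      ]
scene red ell ((344.7733154296875, 246.36843872070312), (41.99524688720703, 56.69291687011719), 6.6068034172058105) circ@z (np.float64(0.6081885717631165), np.float64(0.2741688412292431), np.float64(0.07942424495474766))
```

View pics/c1.png

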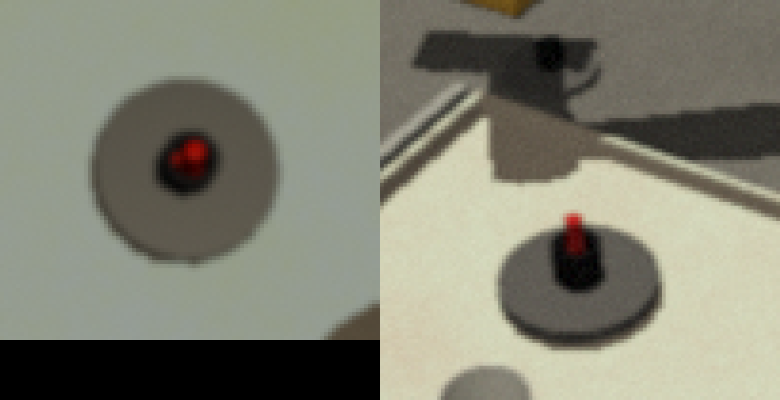

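The crop confirms it: a grey disc of about 72 mm radius, with a black collar and red post, on the tray. Moving near for a close look.

```bash
python3 -m handwheel '[[0.1,0,0.08,0,0,0],[0.25,0,0.19,0,0,0],[0.4,0,0.3,0,0,0],[0.55,0,0.42,0,0,0],[0.7,0,0.53,0,0,0],[0.83,0,0.63,0,0,0],[0.83,0,0.63,0,0,0],[0.83,0,0.63,0,0,0],[0.83,0,0.63,0,0,0]]' 0
cat > lid.py <<'E'
from h import *
import sys
f=grab('wrist'); save(f,sys.argv[1],s=1.5)
s=sensors.state(); print(s['tcp_pos'],'cam',-f['R'].T@f['t'],'fwd',f['R'][2])
z=float(sys.argv[2])
for p in [(0.535,-.24,z),(0.565,.262,z)]: print(proj(f,p))
import pickle; pickle.dump(f,open('w.pkl','wb'))
E
python3 lid.py w1.png 0.099
```

```text
time_s: 1.27
tcp_pos: [0.4025, -0.3002, 0.2333]
tool_rot: [[0.917, -0.0, -0.4], [0.4, 0.0, 0.917], [-0.0, -1.0, 0.0]]
wrist_force: [-0.6, -0.4, -0.7]
grip_width: 0.0867
[ 0.40243248 -0.300309    0.23336336] cam [ 0.3358876  -0.3293489   0.38349834] fwd [ 0.24280637  0.10622062 -0.9642418 ]
[253.74176859 316.22234389]
[611.03995945 472.26303645]
```

View pics/w1.png

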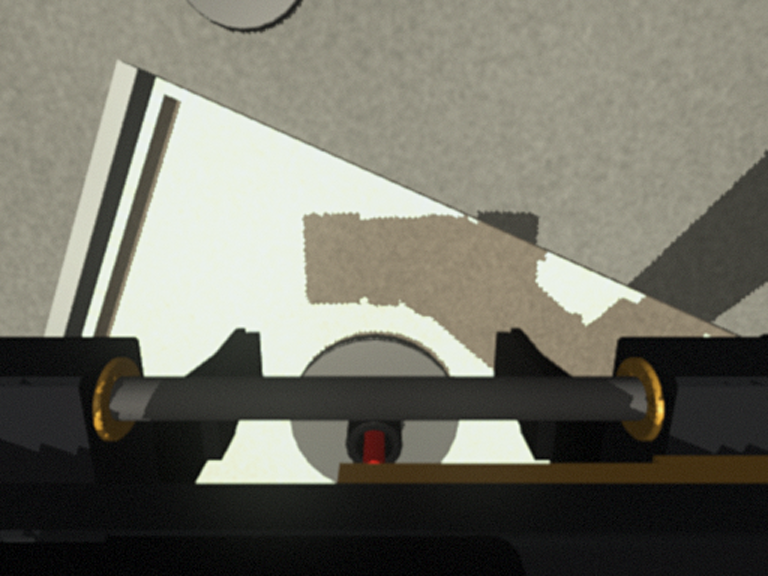

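Wrist view: collar and red post at display (373,445), partly hidden by the gripper. This is the right lid, so I move above it and measure.

```bash
python3 -m handwheel '[[0.12,0,0,0,0,0],[0.24,0,0,0,0,0],[0.36,0,0,0,0,0],[0.48,0,0,0,0,0],[0.48,0,0,0,0,0],[0.48,0,0,0,0,0],[0.48,0,0,0,0,0]]' 0
python3 lid.py w2.png 0.099
```

```text
time_s: 2.2
tcp_pos: [0.534, -0.2425, 0.2337]
tool_rot: [[0.917, -0.0, -0.4], [0.4, -0.0, 0.917], [-0.0, -1.0, 0.0]]
wrist_force: [-0.9, -0.5, 0.2]
grip_width: 0.0871
[ 0.5340751  -0.2423987   0.23378825] cam [ 0.46738683 -0.27156268  0.38378477] fwd [ 0.24303673  0.1061855  -0.96418763]
[253.67238908 184.94871264]
[648.9919748  380.10725977]
```

View pics/w2.png

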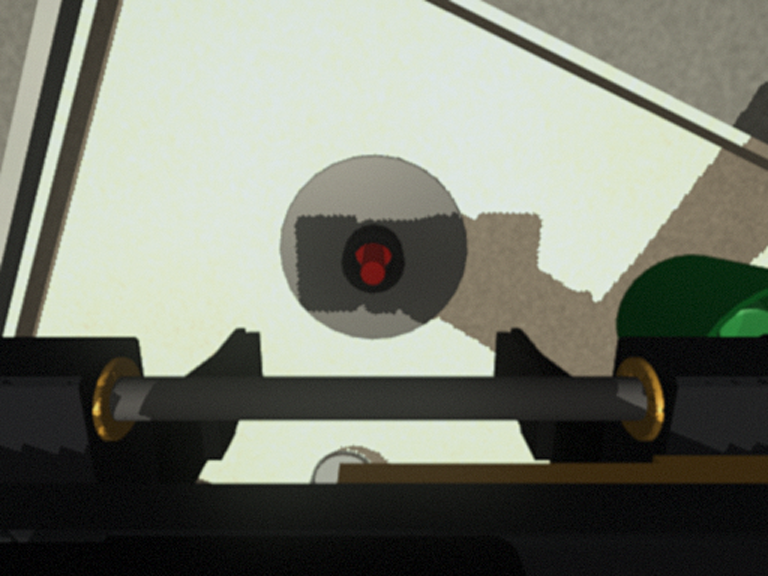

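The post top is at display (373,272), i.e. original (248.5,181.5), with the collar around it.

```bash
python3 - <<'E'
from h import *
import pickle
f=pickle.load(open('w.pkl','rb'))
p=onz(f,248.6,181.3,.099); print(p); t=sensors.state(); d=p-t['tcp_pos']; print('tool delta/.3',t['tool_rot'].T@d/.3, 'tcp px',proj(f,t['tcp_pos']))
hsv=cv2.cvtColor(f['image'],cv2.COLOR_RGB2HSV).astype(int)
g=f['image'].astype(int)
# tips world midpoint px check; disc contour vs z=.033
m=((g.max(2)-g.min(2)<40)&(g.mean(2)<170)).astype(np.uint8); 
for u,v in [(373/1.5,155/1.5),(373/1.5,338/1.5),(280/1.5,247/1.5),(467/1.5,247/1.5)]: print(onz(f,u,v,.033))
E
```

```text
[ 0.53366764 -0.24576964  0.099     ]
tool delta/.3 [-0.00577045  0.44929451 -0.00972078] tcp px [251.75350947 246.91932732]
[ 0.46942915 -0.27423355  0.033     ]
[ 0.59890589 -0.21807443  0.033     ]
[ 0.55933241 -0.3120451   0.033     ]
[ 0.50261997 -0.18220455  0.033     ]
```

```bash
python3 -m handwheel '[[-0.006,0.08,-0.01,0,0,0],[-0.006,0.2,-0.01,0,0,0],[-0.006,0.32,-0.01,0,0,0],[-0.006,0.42,-0.01,0,0,0],[-0.006,0.47,-0.01,0,0,0],[-0.006,0.495,-0.01,0,0,0],[-0.006,0.495,-0.01,0,0,0],[-0.006,0.495,-0.01,0,0,0]]' 0
python3 -m handwheel '[[0,0,0,0,0,0],[0,0,0,0,0,0],[0,0,0,0,0,0],[0,0,0,0,0,0],[0,0,0,0,0,0],[0,0,0,0,0,0],[0,0,0,0,0,0],[0,0,0,0,0,0]]' 1 45
```

```text
time_s: 3.25
tcp_pos: [0.5352, -0.2454, 0.0862]
tool_rot: [[0.916, 0.002, -0.401], [0.401, -0.001, 0.916], [0.002, -1.0, -0.001]]
wrist_force: [-0.5, 0.2, -0.3]
grip_width: 0.0869
time_s: 4.25
tcp_pos: [0.5347, -0.2453, 0.0852]
tool_rot: [[0.916, 0.0, -0.401], [0.401, -0.0, 0.916], [0.0, -1.0, -0.001]]
wrist_force: [0.3, 1.2, -0.8]
grip_width: 0.0145
```

Width of about 15 mm means the post is gripped. Lifting 160 mm.

```bash
python3 -m handwheel '[[0,-0.03,0,0,0,0],[0,-0.08,0,0,0,0],[0,-0.16,0,0,0,0],[0,-0.25,0,0,0,0],[0,-0.34,0,0,0,0],[0,-0.43,0,0,0,0],[0,-0.5,0,0,0,0],[0,-0.533,0,0,0,0],[0,-0.533,0,0,0,0],[0,-0.533,0,0,0,0]]'
python3 - <<'E'
from h import *
import pickle
fs={n:grab(n) for n in('top','scene')}; pickle.dump(fs,open('f1.pkl','wb'))
t=fs['top']['image'][130:330,60:360]; s=fs['scene']['image'][100:300,150:400]
o=np.hstack([cv2.resize(t,(420,280),interpolation=3),cv2.resize(s,(350,280),interpolation=3)]); cv2.imwrite('pics/l1.png',o[:,:,::-1])
# red bin rim: fit circle, outer edge, top view at z=.12, with a local red contour
f=fs['top']; im=f['image'].astype(int)
m=np.zeros(im.shape[:2],np.uint8); red=(im[...,0]>im[...,1]*1.8)&(im[...,0]>im[...,2]*1.8)
m[150:215,95:160]=red[150:215,95:160]
c=max(cv2.findContours(m,cv2.RETR_EXTERNAL,cv2.CHAIN_APPROX_NONE)[0],key=cv2.contourArea)[:,0].astype(float)
C=np.array([.565,.262])
from scipy.optimize import least_squares
P=np.array([onz(f,u,v,.12)[:2] for u,v in c])
r=least_squares(lambda q:np.hypot(*(P-q[:2]).T)-q[2],[.565,.262,.062],loss='soft_l1',f_scale=.001); print('top',r.x, np.round(np.hypot(*(P-r.x[:2]).T)[::12],4))
f=fs['scene']; im=f['image'].astype(int)
red=(im[...,0]>im[...,1]*1.8)&(im[...,0]>im[...,2]*1.8); m[:]=0; m[210:285,310:380]=red[210:285,310:380]
c=max(cv2.findContours(m,cv2.RETR_EXTERNAL,cv2.CHAIN_APPROX_NONE)[0],key=cv2.contourArea)[:,0]
x,y=c.min(0); x2,y2=c.max(0); print('scene bbox',x,y,x2,y2,'pred rim ctr',proj(f,[*r.x[:2],.12]))
th=np.linspace(0,6.28,60); Q=np.array([proj(f,[r.x[0]+.062*np.cos(a),r.x[1]+.062*np.sin(a),.12]) for a in th]); print('pred rim bbox',Q.min(0),Q.max(0))
E
```

```text
time_s: 5.5
tcp_pos: [0.5338, -0.2449, 0.2438]
tool_rot: [[0.916, -0.002, -0.401], [0.401, 0.001, 0.916], [-0.002, -1.0, 0.002]]
wrist_force: [-0.4, -0.0, -3.5]
grip_width: 0.0151
top [0.56442917 0.25861952 0.06357097] [0.0658 0.0661 0.0639 0.0609 0.0593 0.0684 0.0735 0.065  0.057  0.06
 0.0645]
scene bbox 324 221 368 275 pred rim ctr [344.97802474 233.24774561]
pred rim bbox [322.43266692 217.47217057] [367.78445318 250.26042782]
```

View pics/l1.png

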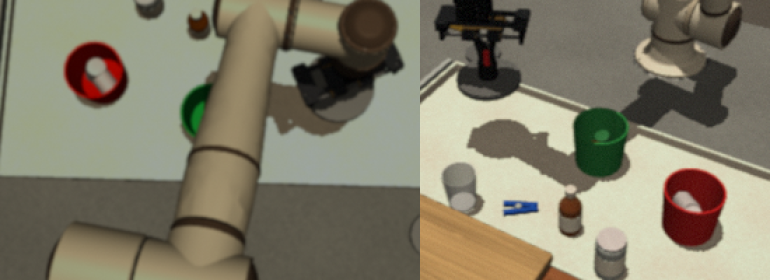

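Both lids are lifted together, nested and level. Now refining the red bin's rim centre from the outer far arcs, with the known 62 mm radius.

```bash
python3 - <<'E'
from h import *
import pickle
from scipy.optimize import least_squares
fs=pickle.load(open('f1.pkl','rb')); f0=pickle.load(open('f0.pkl','rb'))
PT={}
for n,(x0,y0,x1,y1),col in(('top',(95,150,160,215),'r'),('scene',(310,205,380,285),'r'),('green',(180,180,240,240),'g')):
  f=(f0['top'] if n=='green' else fs[n]); im=f['image'].astype(float)
  k=cv2.resize(im[y0:y1,x0:x1],None,fx=4,fy=4,interpolation=cv2.INTER_CUBIC)
  a,b=(0,(1,2)) if col=='r' else (1,(0,2))
  sat=k.max(2)-k.min(2); m=((k[...,a]>=k.max(2)-1)&(sat>0.45*k.max(2))).astype(np.uint8)
  c=max(cv2.findContours(m,cv2.RETR_EXTERNAL,cv2.CHAIN_APPROX_NONE)[0],key=cv2.contourArea)[:,0].astype(float)
  c=(c+.5)/4-.5+[x0,y0]
  cam=(-f['R'].T@f['t'])[:2]
  P=np.array([onz(f,u,v,.12)[:2] for u,v in c]); q=P.mean(0)
  for it in range(4):
    w=(q-cam)/np.linalg.norm(q-cam); d=P-q; ang=(d@w)/np.linalg.norm(d,axis=1); S=P[ang>-.2]
    r=least_squares(lambda p:np.hypot(*(S-p).T)-.062,q,loss='soft_l1',f_scale=.001); q=r.x
  r3=least_squares(lambda p:np.hypot(*(S-p[:2]).T)-p[2],[*q,.062],loss='soft_l1',f_scale=.001).x
  print(n,q,'rms',np.sqrt(np.mean((np.hypot(*(S-q).T)-.062)**2)),'free',r3)
s=sensors.state(); print(s['tcp_pos'])
f=f0['top']; print('shelf edge',onz(f,100,66,.1),onz(f,100,66,.3))
E
```

```text
top [0.56848248 0.2624828 ] rms 0.0008317748077510026 free [0.56973014 0.2637895  0.06056158]
scene [0.57296902 0.2641724 ] rms 0.0009991243285559402 free [0.57094202 0.26393342 0.06030561]
green [0.482221   0.01362074] rms 0.0015641497783442176 free [0.4850629  0.01526645 0.0593443 ]
[ 0.53394601 -0.24497586  0.24377156]
shelf edge [0.93378797 0.37694303 0.1       ] [0.8361385  0.30972421 0.3       ]
```

Red bin rim centre is about (0.5705, 0.263); the top and scene fits agree within 5 mm. Carrying the lids over the bin in two legs.

```bash
python3 -m handwheel '[[0.015,0,0.03,0,0,0],[0.05,0,0.09,0,0,0],[0.1,0,0.18,0,0,0],[0.15,0,0.28,0,0,0],[0.2,0,0.38,0,0,0],[0.25,0,0.48,0,0,0],[0.3,0,0.57,0,0,0],[0.345,0,0.66,0,0,0],[0.38,0,0.72,0,0,0],[0.395,0,0.75,0,0,0],[0.395,0,0.75,0,0,0]]'
python3 -m handwheel '[[0.015,0,0.03,0,0,0],[0.05,0,0.09,0,0,0],[0.1,0,0.18,0,0,0],[0.15,0,0.28,0,0,0],[0.2,0,0.38,0,0,0],[0.25,0,0.48,0,0,0],[0.3,0,0.57,0,0,0],[0.345,0,0.66,0,0,0],[0.38,0,0.72,0,0,0],[0.395,0,0.75,0,0,0],[0.395,0,0.75,0,0,0],[0.395,0,0.75,0,0,0],[0.395,0,0.75,0,0,0]]'
python3 - <<'E'
from h import *
import pickle
fs={n:grab(n) for n in('top','scene','wrist')}; pickle.dump(fs,open('f2.pkl','wb'))
t=fs['wrist']['image']; s=fs['scene']['image'][130:300,270:430]
o=np.hstack([cv2.resize(t,(400,300)),cv2.resize(s,(282,300),interpolation=3)]); cv2.imwrite('pics/b1.png',o[:,:,::-1])
p=sensors.state()['tcp_pos'];print(p)
E
```

```text
time_s: 6.98
tcp_pos: [0.5527, 0.0089, 0.2449]
tool_rot: [[0.916, -0.0, -0.402], [0.402, -0.0, 0.916], [-0.0, -1.0, -0.0]]
wrist_force: [-0.6, -0.8, -2.3]
grip_width: 0.0149
time_s: 8.6
tcp_pos: [0.5711, 0.2612, 0.2452]
tool_rot: [[0.916, 0.0, -0.4], [0.4, -0.0, 0.916], [0.0, -1.0, -0.0]]
wrist_force: [0.7, 0.5, -2.8]
grip_width: 0.015
[0.57110017 0.26157684 0.24515188]
```

View pics/b1.png

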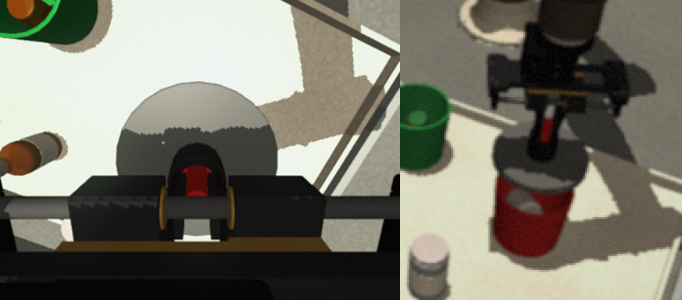

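Wrist and scene views: the lids are nested and level, held over the red bin, with the disc edge concentric with the post (wrist x≈197). Lowering to just above the mouth.

```bash
python3 -m handwheel '[[0,0.03,0.004,0,0,0],[0,0.07,0.004,0,0,0],[0,0.11,0.004,0,0,0],[0,0.14,0.004,0,0,0],[0,0.15,0.004,0,0,0],[0,0.15,0.004,0,0,0],[0,0.15,0.004,0,0,0]]'
python3 - <<'E'
from h import *
import pickle
f=grab('scene'); save(f,'b2.png',(300,180,400,290),5)
p=sensors.state()['tcp_pos'];print(p)
lz=.01+p[2]-.0852
th=np.linspace(0,2*np.pi,90)
def bb(c,r,z):
    Q=np.array([proj(f,[c[0]+r*np.cos(a),c[1]+r*np.sin(a),z]) for a in th]); return Q.min(0).round(1),Q.max(0).round(1)
print('pred cover top edge',bb(p,.072,lz+.023),'skirt low',bb(p,.072,lz+.008),'rim',bb((.5705,.263),.062,.12))
E
```

```text
time_s: 9.62
tcp_pos: [0.5708, 0.2634, 0.2005]
tool_rot: [[0.916, 0.001, -0.401], [0.401, 0.001, 0.916], [0.001, -1.0, 0.0]]
wrist_force: [0.8, 0.5, -2.8]
grip_width: 0.0148
[0.57080758 0.26338389 0.20054135]
pred cover top edge (array([320.6, 209.8]), array([374.4, 248.3])) skirt low (array([320. , 213.6]), array([373.4, 252.1])) rim (array([323.1, 219.3]), array([368.7, 252.4]))
```

View pics/b2.png

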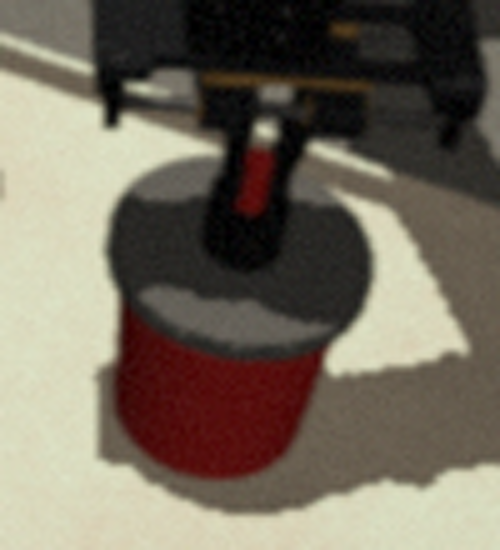

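Disc at x 321.6–374.4, y 211–251 matches the prediction for a centred lid. Lowering slowly into the mouth.

```bash
python3 -m handwheel '[[0,0.01,0,0,0,0],[0,0.02,0,0,0,0],[0,0.03,0,0,0,0],[0,0.035,0,0,0,0],[0,0.035,0,0,0,0],[0,0.035,0,0,0,0]]'; python3 -m handwheel '[[0,0.006,0,0,0,0],[0,0.012,0,0,0,0],[0,0.018,0,0,0,0],[0,0.023,0,0,0,0],[0,0.023,0,0,0,0],[0,0.023,0,0,0,0]]'
```

```text
time_s: 10.42
tcp_pos: [0.5707, 0.2633, 0.1896]
tool_rot: [[0.916, 0.0, -0.401], [0.401, 0.0, 0.916], [0.0, -1.0, 0.0]]
wrist_force: [-0.0, -0.8, -2.5]
grip_width: 0.0148
time_s: 11.18
tcp_pos: [0.5706, 0.2632, 0.1833]
tool_rot: [[0.916, 0.001, -0.401], [0.401, 0.0, 0.916], [0.001, -1.0, -0.0]]
wrist_force: [-1.5, -0.7, 3.9]
grip_width: 0.0149
```

```bash
python3 -m handwheel '[[0,0.003,0,0,0,0],[0,0.003,0,0,0,0],[0,0.003,0,0,0,0],[0,0.003,0,0,0,0]]'; python3 - <<'E'
from h import *
save(grab('scene'),'b3.png',(300,180,400,290),5)
E
```

```text
time_s: 11.68
tcp_pos: [0.5706, 0.2632, 0.1833]
tool_rot: [[0.916, 0.001, -0.402], [0.402, 0.0, 0.916], [0.001, -1.0, -0.0]]
wrist_force: [-4.2, -0.4, 5.8]
grip_width: 0.0146
```

View pics/b3.png

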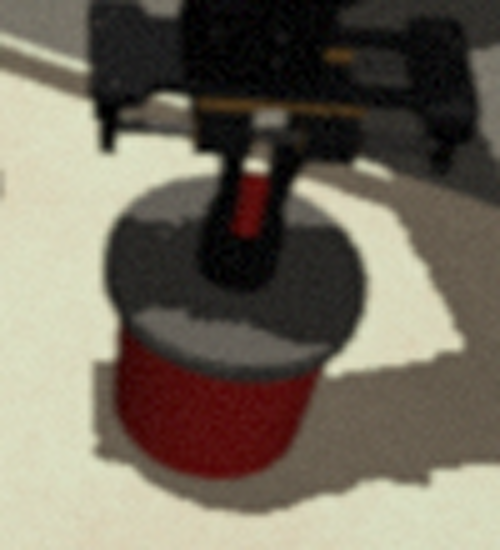

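The lid stopped at z ≈ 0.108 with the contact force rising, and it looks level, so it is seated. Letting go, holding 0.5 s, then descending to the collar.

```bash
python3 -m handwheel '[[0,0,0,0,0,0],[0,0,0,0,0,0],[0,0,0,0,0,0],[0,0,0,0,0,0],[0,0,0,0,0,0],[0,0,0,0,0,0],[0,0,0,0,0,0],[0,0,0,0,0,0],[0,0,0,0,0,0]]' 0
python3 -m handwheel '[[0,0.02,0,0,0,0],[0,0.045,0,0,0,0],[0,0.07,0,0,0,0],[0,0.09,0,0,0,0],[0,0.105,0,0,0,0],[0,0.108,0,0,0,0],[0,0.108,0,0,0,0],[0,0.108,0,0,0,0]]' 0
python3 - <<'E'
from h import *
f=grab('wrist'); s=grab('scene')
o=np.hstack([cv2.resize(f['image'],(400,300)),cv2.resize(s['image'][180:280,300:400],(300,300),interpolation=3)]);cv2.imwrite('pics/r1.png',o[:,:,::-1])
E
```

```text
time_s: 12.85
tcp_pos: [0.5706, 0.2632, 0.1817]
tool_rot: [[0.916, 0.0, -0.401], [0.401, 0.0, 0.916], [0.0, -1.0, 0.0]]
wrist_force: [0.7, 0.1, 0.1]
grip_width: 0.0866
time_s: 13.85
tcp_pos: [0.5707, 0.2634, 0.1496]
tool_rot: [[0.916, 0.001, -0.401], [0.401, 0.0, 0.916], [0.001, -1.0, 0.0]]
wrist_force: [0.1, -0.0, 1.0]
grip_width: 0.0871
```

View pics/r1.png

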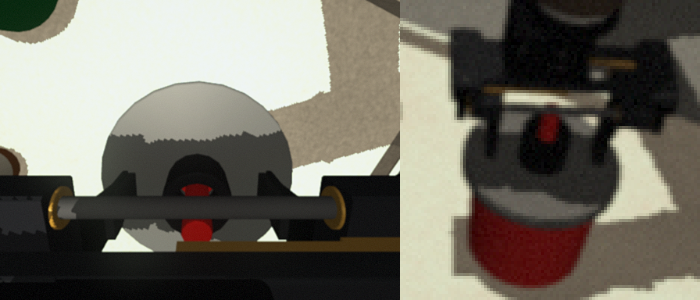

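The wrist view shows the open fingers straddling the collar, and the lids are still seated. Gripping the collar.

```bash
python3 -m handwheel '[[0,0,0,0,0,0],[0,0,0,0,0,0],[0,0,0,0,0,0],[0,0,0,0,0,0],[0,0,0,0,0,0],[0,0,0,0,0,0],[0,0,0,0,0,0],[0,0,0,0,0,0]]' 1 35
python3 -m handwheel '[[0,-0.01,0,0,0,0],[0,-0.03,0,0,0,0],[0,-0.06,0,0,0,0],[0,-0.1,0,0,0,0],[0,-0.15,0,0,0,0],[0,-0.2,0,0,0,0],[0,-0.25,0,0,0,0],[0,-0.3,0,0,0,0],[0,-0.34,0,0,0,0],[0,-0.367,0,0,0,0],[0,-0.38,0,0,0,0],[0,-0.38,0,0,0,0],[0,-0.38,0,0,0,0],[0,-0.38,0,0,0,0],[0,-0.38,0,0,0,0]]'
python3 - <<'E'
from h import *
f=grab('wrist'); s=grab('scene'); t=grab('top')
o=np.hstack([cv2.resize(t['image'][120:260,70:230],(343,300),interpolation=3),cv2.resize(s['image'][140:290,290:420],(390,450),interpolation=3)[:300] if 0 else cv2.resize(s['image'][130:290,280:440],(300,300),interpolation=3)]);cv2.imwrite('pics/e1.png',o[:,:,::-1])
st=sensors.state();print(st['tcp_pos'],st['joint_vel'].round(2))
E
```

```text
time_s: 14.95
tcp_pos: [0.5706, 0.2632, 0.1493]
tool_rot: [[0.916, 0.0, -0.401], [0.401, 0.0, 0.916], [0.0, -1.0, -0.0]]
wrist_force: [-0.3, 0.3, -0.5]
grip_width: 0.0433
time_s: 16.82
tcp_pos: [0.5705, 0.2632, 0.263]
tool_rot: [[0.916, -0.0, -0.401], [0.401, -0.0, 0.916], [-0.0, -1.0, -0.0]]
wrist_force: [-1.0, -0.3, -0.7]
grip_width: 0.0433
[0.57053579 0.26321111 0.26315442] [-0.02  0.03  0.17 -0.   -0.05 -0.12]
```

View pics/e1.png

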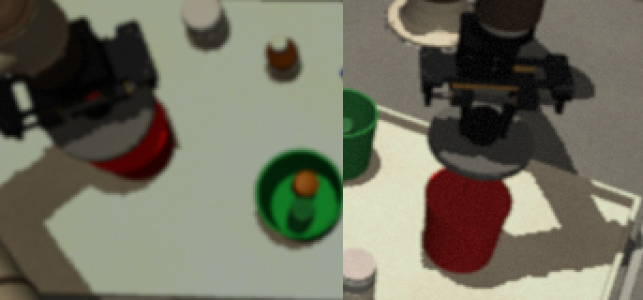

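```bash
python3 - <<'E'
from h import *
s=grab('scene'); save(s,'e2.png',(310,170,390,280),5)
print('pred flange ctr/post top px',proj(s,[.5705,.263,.126]),proj(s,[.5705,.263,.197]),'cover low',proj(s,[.5705,.263,.23]))
st=sensors.state();print(st['tcp_pos'],st['grip_width'],st['wrist_force'])
E
```

```text
pred flange ctr/post top px [346.04215313 233.72619183] [349.91345183 215.27585176] cover low [351.81989042 206.18989818]
[0.57054967 0.26320021 0.26319921] 0.04346993966741631 [-0.16218913  0.06043695 -1.52741987]
```

View pics/e2.png

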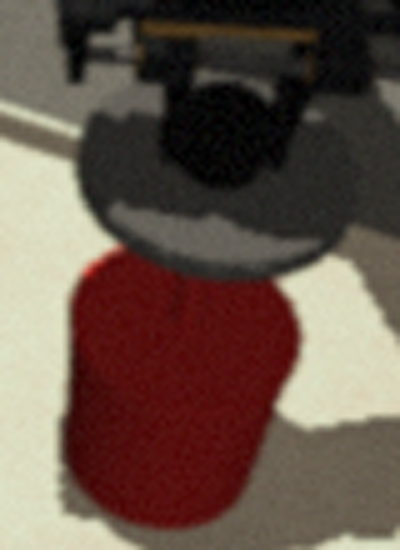

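The red lid sits closed on the rim, with the post base visible at display (175,290). The cover hangs level above it, and the wrist load of 1.5 N matches the cover alone. Handing in.

```bash
python3 -c "
from bench import order; print(order.close_job())"
```

```text
the job is handed in; nothing more can be done
None
```

The job is handed in; it gave no verdict. I lifted both lids by the red post and lowered them onto the red bin, letting go only after they had stopped at the rim. I then gripped the black collar and raised the grey cover 114 mm straight up.

- **Seating:** the lids stopped with the inner lid at about z = 0.108 m, which is the expected seated height. The contact force rose as they touched, and they stayed nested and level after I let go.
- **Inner lid at the end:** the last picture shows the red lid closing the bin. The cover's rim hides the upper part of its post.
- **Cover at the end:** it is held level and still, 43 mm wide in the fingers, with its lower edge about 122 mm above the inner lid's origin. The wrist load of 1.5 N matches the cover alone.
- **Centring:** I placed the lids using a bin centre from two camera fits that differed by about 5 mm. No separate reading confirms the final centring.
- **Bystanders:** the can and bottle are upright in the later views, and the path stayed clear of the cup and clip. I did not measure any of the four at the end.

It took about 17 s of the 51 s allowed, and none of these checks failed.

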